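Open the air line at the bench manifold

ROBOT

A 6-joint arm with a two-finger parallel gripper is mounted at the origin on the work surface. World frame = base frame: x ahead of the robot, y to its left, z up, the work surface at z = 0. Lengths are in m, angles in rad, forces in N, time in s.
With the tool pointing down it reaches from about 0.3 to 0.875 m from the base axis. Payload 6.4 kg.
Tool frame: the origin (TCP) lies between the finger pads; the fingertips stand ctrl.tip_extent ahead of it and the grasp point (between the pads) is the TCP (ctrl.tip_extent is the distance from the TCP to the fingertips, in m); z points along the fingers, y is the line along which they close (so a half turn about z gives the same grasp; the last joint's range is limited). The gripper opens to 85 mm and grips with 20 to 120 N. Pads are 22 mm wide; open, the fingers measure 114 mm over their backs; the gripper's body (76 mm by 85 mm) begins 54 mm behind the grasp point. The pads swing forward as they close: fully open they stand 13 mm farther back than shut.
Start: joints at [1.065, 0.181, 1.607, -0, 1.354, -0.206], TCP at [0.17, 0.549, 0.25] pointing down, gripper open.
Joint ranges: [-2.99, 2.99], [-0.89, 2.07], [0.3, 2.58], [-1.14, 4.28], [0, 2.63], [-3.12, 3.12]. Speed limits (rad/s): [2.57, 2.57, 3.01, 3.14, 3.14, 3.14].

INTERFACE

Orientations are given as a unit quaternion [w, x, y, z].
In Python, from bench import ctrl gives the robot as it stands.
- The arm moves only by the tool send_rows, never from a script. Its arguments are lists of equal length, an entry for each row: "dr": the turn, a rotation vector about the tool's x, y, z in units of 6 degrees (1.0 is 6 degrees), a list of three; "xyz": the shift along the tool's x, y, z in cm, a list of three; "jaw": the opening in per cent of the stroke, from 0 (shut) to 100 (fully open). In form: {"dr": [[wx, wy, wz], ...], "xyz": [[dx, dy, dz], ...], "jaw": [jaw, ...]}. A call has exactly 8 rows; each row is the pose to reach, as a shift and turn from the pose commanded when the call began, along the tool's axes at that moment; what a row does not reach only later rows make up. A row lasts 1/8 s, in which the tool goes at most 62.5 mm and 10.7 degrees, less where a joint would pass 70% of its speed; a pose out of reach is approached as far as the arm can. A call with a gripper value outside its range is refused whole. The fingers move at their own pace and stop on an object; the grip force is fixed at half the most. Time passes only in rows, so rows that repeat a pose let the fingers close, or fill a call up. It gives the time, the measured TCP pose, the force, the opening and the grip force at its end, in the units of the state.
- ctrl.get_obs(): the state, without advancing time (a new reading comes with each control period).
- ctrl.camera(name): name is "scene" or "top" or "wrist"; returns the picture (400x640x3 uint8, red, green, blue); there is no depth.
- ctrl.calibration(name): a dict with "camera_matrix" (3x3 intrinsics, pixels), "world_from_camera" (4x4, takes a point from camera to world coordinates). Camera axes: x right, y up, looking along -z (the intrinsics and any distortion apply to the point x, -y, -z); pixel columns grow to the right and rows downward; lengths in m; the calibration is good to about 2 mm. A picture is of the moment at which its call begins: read the wrist's pose just before it. calibration takes no time and is no camera call; for the wrist camera it gives the pose at the moment of the call.
- ctrl.hand_in(): hands the job in; it is judged then, once.
The state is a dict: "time_s": time; "q": joint angles; "dq": joint speeds; "joint_efforts": joint torques, N m; "eef_pos": TCP position; "eef_rot": TCP orientation; "wrist_force": force on the tool from outside, world axes, zero at the start; "torque": the same for the moment, N m; "opening": opening from 0.0 (shut) to 1.0 (fully open); "grasp_force": force on a finger pad.
Only numpy, scipy, OpenCV 4.12 (cv2) and the standard library are available. Lean on these libraries where they do the work, as an engineer would, in place of code of your own. Each camera call takes 0.05 s, during which the arm holds its last target. There are 200 camera calls.

TASK

Turn on the air for the coil test bench: on the aluminium manifold, unscrew the valve with the straight bar handle anticlockwise until it is fully open. Its stem rises as it turns, so let the hand rise with it. Leave the two other valves, with the round wheel and the star knob, as they are, and let go at the end.

Things in the scene. Friction and masses are not known exactly. Their poses are not given: they have to be found in the camera images.
- tee_grip (a point): centre of the straight steel bar handle (T-handle) of the valve to open, on its vertical turning axis, 125 mm over the table when shut. Bar 64 mm long (this point's x), 14 mm thick (y), 26 mm high (z, 13 mm above and below the point); point and axes turn and rise with it. Below: 20 mm hub, 12 mm stem, and a fixed brass body 42 mm wide, its top 31 mm under the point when shut.
- tee (a joint): turn of the bar handle, rad: 0 shut, 1.35 (77 degrees, hard stop) fully open; grows anticlockwise seen from above. Quick thread: the handle rises 14 mm per rad, 19 mm in all. Starts between 0 and 0.15, light drag of about 0.1 N m, stays where left. The manifold is a fixed aluminium bar 50 x 440 mm, 60 mm high, with three valves in a row 135 mm apart; any may be the bar-handled one.
- wheel_rim (a point): point on the rim, 28 mm off the axis, of the round spoked handwheel (66 mm wide) of a neighbour valve, no higher than 140 mm over the table; leave it alone. A low round gauge lies at the manifold's left end, below its top.
- star_rim (a point): point on a lobe, 16 mm off the axis, of the five-lobed star knob (46 mm wide) of the other neighbour valve, no higher than 150 mm over the table; leave it alone. Loose parts up to 108 mm high stand 75 mm or more from the row of valves.

How it is judged:
By the outcome, as a careful person would: the job done as asked, in the order asked, and still so for the second after the job is handed in, with the robot touching nothing.
It also fails if it takes over 29 s, if anything falls off the work surface, if the arm or the gripper's body presses on something with over 40 N, if the wrist force passes 120 N, or if a joint passes its speed limit or range.

## Working session

There is one attempt and no reset: what is moved stays moved. The work goes in short steps, Python scripts to look and compute and a tool call to move; the robot and the scene stay as the last step left them, time stands still between calls to the robot, and variables do not carry over. Pictures are saved under pics/ and viewed, at most 10 in all, crops included, and the job is handed in when it is done.

Besides the shell and the picture viewer there is one more tool, called after "Request:" by a JSON object that holds its "method" and its "body". send_rows: Moves the arm, as the interface text tells. Its arguments: {"type":"object","properties":{"dr":{"type":"array","items":{"type":"array","items":{"type":"number"}}},"xyz":{"type":"array","items":{"type":"array","items":{"type":"number"}}},"jaw":{"type":"array","items":{"type":"number"}}},"required":["dr","xyz","jaw"]}

```bash
mkdir -p pics; cat > h.py <<'E'
import numpy as np,cv2
from bench import ctrl
def ray(name,u,v,z,c=None):
    c=c or ctrl.calibration(name);K=np.array(c["camera_matrix"]);T=np.array(c["world_from_camera"])
    d=np.linalg.inv(K)@[u,v,1];d=T[:3,:3]@[d[0],-d[1],-d[2]];o=T[:3,3]
    return o+d*(z-o[2])/d[2]
def snap(name,f):
    im=ctrl.camera(name);cv2.imwrite(f,im[:,:,::-1]);return im
E
python3 - <<'E'
from h import *
a=snap("top","pics/top.png");b=snap("scene","pics/scene.png")
o=ctrl.get_obs();print(o["eef_pos"],o["eef_rot"],ctrl.tip_extent,o["time_s"])
for n in("top","scene"):print(ctrl.calibration(n))
E
```

```text
[0.1695555  0.54894578 0.24945835] [-2.90824922e-04  1.49337994e-01  9.88785875e-01 -7.56816686e-04] 0.019 0.1
{'camera_matrix': array([[477.96505216,   0.        , 321.93663606],
       [  0.        , 477.96505216, 205.22034247],
       [  0.        ,   0.        ,   1.        ]]), 'world_from_camera': array([[-0.02096327,  0.99352857, -0.11163118,  0.4712021 ],
       [-0.99964548, -0.01899613,  0.01865642,  0.05731386],
       [ 0.01641513,  0.11198271,  0.99357457,  1.06045272],
       [ 0.        ,  0.        ,  0.        ,  1.        ]])}
{'camera_matrix': array([[482.24601828,   0.        , 326.00191702],
       [  0.        , 482.24601828, 196.96897051],
       [  0.        ,   0.        ,   1.        ]]), 'world_from_camera': array([[ 0.80472358, -0.4666433 ,  0.36696594,  0.88985689],
       [ 0.59362809,  0.63781039, -0.49071743, -0.37905063],
       [-0.00506469,  0.61273317,  0.79027363,  0.80126008],
       [ 0.        ,  0.        ,  0.        ,  1.        ]])}
```

View pics/top.png

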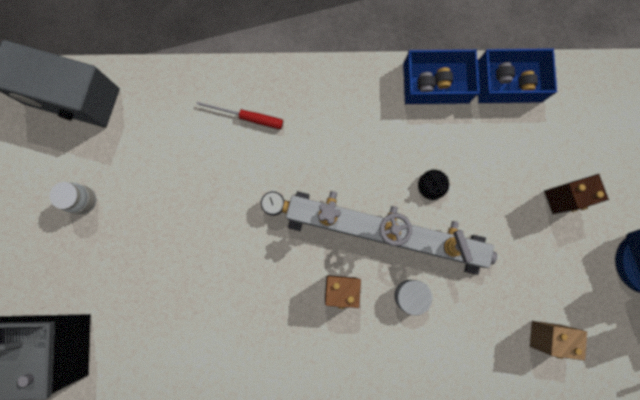

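View pics/scene.png

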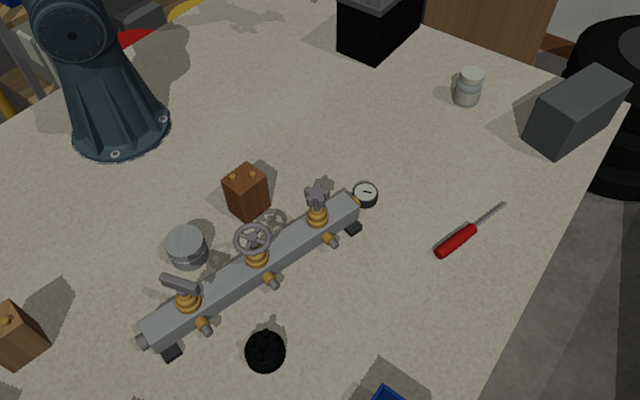

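The bar handle is the right-hand valve in the top view, at about (463,247), and in the scene view at (180,284). I'll enlarge both.

```bash
python3 - <<'E'
import cv2,numpy as np
a=cv2.imread("pics/top.png")[215:280,425:505];b=cv2.imread("pics/scene.png")[260:325,145:225]
f=lambda x:cv2.resize(x,None,fx=5,fy=5,interpolation=cv2.INTER_CUBIC)
cv2.imwrite("pics/c.png",np.hstack([f(a),f(b)]))
E
```

```text
(no output)
```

View pics/c.png

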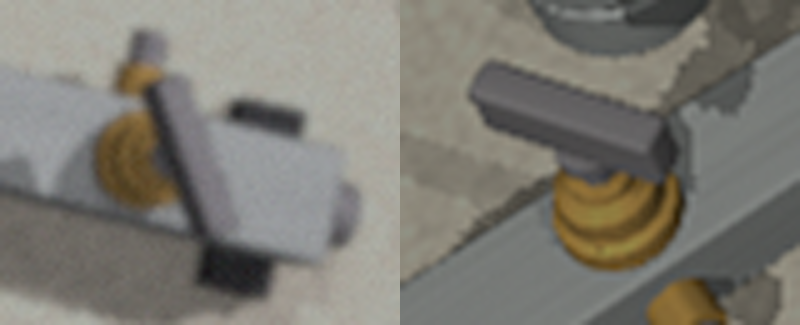

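The crops show the bar's top face running from about (460.4,231) to (469.8,261.4) in the top view. In the scene view its corners are near (163,272.4), (198.6,284), (195,290) and (160,277).

```bash
python3 - <<'E'
from h import *
P=lambda n,L,z:np.array([ray(n,u,v,z) for u,v in L])
for n,L in(("top",[(460.4,231),(469.8,261.4)]),("scene",[(163,272.4),(198.6,284),(195,290),(160,277)])):
    p=P(n,L,.139);print(n,p.round(4),p.mean(0).round(4))
p=P("top",[(460.4,231),(469.8,261.4)],.139);d=p[1]-p[0];print(np.linalg.norm(d),np.degrees(np.arctan2(d[1],d[0])))
m=P("top",[(291,209),(489,254)],.06);d=m[1]-m[0];print("manifold",np.degrees(np.arctan2(d[1],d[0])))
print("valves",P("top",[(329,213),(396,229)],.14).round(3))
from scipy.spatial.transform import Rotation as R
o=ctrl.get_obs();q=o["eef_rot"];print(R.from_quat([*q[1:],q[0]]).as_matrix().round(4),o["q"])
c=ctrl.calibration("wrist");print(c)
E
```

```text
top [[ 0.5193 -0.2272  0.139 ]
 [ 0.4605 -0.2423  0.139 ]] [ 0.4899 -0.2348  0.139 ]
scene [[ 0.466  -0.2365  0.139 ]
 [ 0.5252 -0.218   0.139 ]
 [ 0.5281 -0.2283  0.139 ]
 [ 0.4684 -0.2448  0.139 ]] [ 0.4969 -0.2319  0.139 ]
0.060729909318169864 -165.65893201606215
manifold -103.97029201132987
valves [[ 0.559  0.027  0.14 ]
 [ 0.526 -0.102  0.14 ]]
[[-9.554e-01  2.953e-01 -8.000e-04]
 [ 2.953e-01  9.554e-01 -1.400e-03]
 [ 3.000e-04 -1.600e-03 -1.000e+00]] [ 1.06470849e+00  1.81507886e-01  1.60789300e+00  1.77456785e-05
  1.35381322e+00 -2.06294117e-01]
{'camera_matrix': array([[342.05140953,   0.        , 320.79311443],
       [  0.        , 342.05140953, 209.43102183],
       [  0.        ,   0.        ,   1.        ]]), 'world_from_camera': array([[ 0.2956448 , -0.91866477, -0.2620099 ,  0.10259393],
       [ 0.95529606,  0.28376232,  0.08299635,  0.57034928],
       [-0.00189729, -0.27483446,  0.96148969,  0.37390538],
       [ 0.        ,  0.        ,  0.        ,  1.        ]])}
```

Request:
{"method": "send_rows", "body": {"dr": [[0,0,1.5],[0,0,3],[0,0,4.5],[0,0,6],[0,0,7.5],[0,0,9],[0,0,10.5],[0,0,12]], "xyz": [[-3,-3.6,0],[-6.5,-7.8,0],[-10,-12,0],[-13.5,-16.3,0],[-17,-20.5,0],[-20.5,-24.7,0],[-24,-29,0],[-27,-32.6,0]], "jaw": [100,100,100,100,100,100,100,100]}}

```text
time_s: 1.1
eef_pos: [0.3317, 0.1564, 0.2502]
eef_rot: [0.0, 0.704, 0.71, 0.0]
wrist_force: [0.9, 0.0, -0.4]
opening: 1.001
grasp_force: 0.0
```

```bash
cat >> h.py <<'E'
from scipy.spatial.transform import Rotation as R
def st(p,head,z):
    o=ctrl.get_obs();q=o["eef_rot"];M=R.from_quat([*q[1:],q[0]]).as_matrix()
    h=np.degrees(np.arctan2(M[1,1],M[0,1]))
    print("t",o["time_s"],"pos",np.round(o["eef_pos"],4),"head",h.round(2),"open",o["opening"],"F",np.round(o["wrist_force"],1),np.round(o["torque"],2),"zax",M[:,2].round(3),"q",np.round(o["q"],2))
    print("to go cm",(M.T@(np.array([*p,z])-o["eef_pos"])*100).round(2),"turn units",round((h-head)/6,2))
E
python3 -c "
from h import *
st((.493,-.233),-74.5,.25)"
```

```text
t 1.1 pos [0.3317 0.1564 0.2502] head 0.5 open 1.0006597841970497 F [ 0.9  0.  -0.4] [-0.01 -0.   -0.02] zax [ 0. -0. -1.] q [ 0.11 -0.33  2.09 -0.    1.39  0.1 ]
to go cm [-3.908e+01  1.579e+01  3.000e-02] turn units 12.5
```

Request:
{"method": "send_rows", "body": {"dr": [[0,0,1.6],[0,0,3.2],[0,0,4.8],[0,0,6.4],[0,0,8],[0,0,9.6],[0,0,11.2],[0,0,12.5]], "xyz": [[-5,2,0],[-10,4,0],[-15,6.1,0],[-20,8.1,0],[-25,10.1,0],[-30,12.1,0],[-35,14.1,0],[-39.1,15.8,0]], "jaw": [100,100,100,100,100,100,100,100]}}

```text
time_s: 2.1
eef_pos: [0.4953, -0.2325, 0.2497]
eef_rot: [-0.0, 0.991, 0.135, -0.0]
wrist_force: [0.3, 0.1, 0.5]
opening: 0.999
grasp_force: 0.0
```

```bash
python3 - <<'E'
from h import *
st((.493,-.233),-74.5,.25)
c=ctrl.calibration("wrist");print({k:np.round(v,5).tolist() for k,v in c.items()})
snap("wrist","pics/w1.png")
st((.493,-.233),-74.5,.25)
E
```

```text
t 2.1 pos [ 0.4953 -0.2325  0.2497] head -74.51 open 0.9985122711923601 F [0.3 0.1 0.5] [ 0.01  0.04 -0.01] zax [-0.001  0.    -1.   ] q [-0.66  0.12  1.68  0.    1.35  0.64]
to go cm [-0.24 -0.01 -0.03] turn units -0.0
{'camera_matrix': [[342.05141, 0.0, 320.79311], [0.0, 342.05141, 209.43102], [0.0, 0.0, 1.0]], 'world_from_camera': [[0.26671, 0.9263, 0.26616, 0.56237], [-0.96378, 0.25645, 0.07328, -0.21328], [-0.00037, -0.27606, 0.96114, 0.37412], [0.0, 0.0, 0.0, 1.0]]}
t 2.15 pos [ 0.4966 -0.237   0.2498] head -74.94 open 1.0065224281904965 F [-2.6 -3.2 -0.1] [-0.17  0.08 -0.  ] zax [ 0.001 -0.003 -1.   ] q [-0.66  0.12  1.67 -0.    1.34  0.65]
to go cm [-0.25 -0.48 -0.02] turn units -0.07
```

View pics/w1.png

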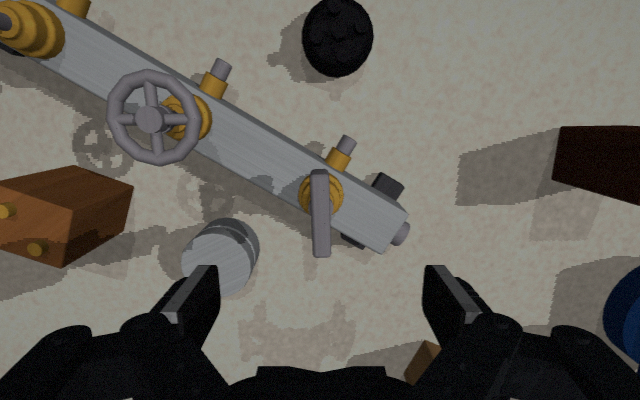

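The wrist view shows the bar's top face with corners near (312,170), (329,170), (331,256) and (313,257). Nothing stands next to it.

```bash
python3 - <<'E'
from h import *
c=dict(camera_matrix=[[342.05141, 0.0, 320.79311], [0.0, 342.05141, 209.43102], [0.0, 0.0, 1.0]],world_from_camera=[[0.26671, 0.9263, 0.26616, 0.56237], [-0.96378, 0.25645, 0.07328, -0.21328], [-0.00037, -0.27606, 0.96114, 0.37412], [0.0, 0.0, 0.0, 1.0]])
p=np.array([ray("",u,v,.139,c) for u,v in((312,170),(329,170),(331,256),(313,257))]);print(p.round(4),p.mean(0))
for d in(p[0]-p[3],p[1]-p[2]):print(np.linalg.norm(d),np.degrees(np.arctan2(d[1],d[0])))
st(p.mean(0)[:2],-74.5,.25)
E
```

```text
[[ 0.523  -0.2178  0.139 ]
 [ 0.5261 -0.2291  0.139 ]
 [ 0.4645 -0.2481  0.139 ]
 [ 0.4602 -0.2354  0.139 ]] [ 0.49346626 -0.23261552  0.139     ]
0.0652695353118356 15.716088074537696
0.06448932786327458 17.170829203659036
t 2.15 pos [ 0.4966 -0.237   0.2498] head -74.94 open 1.0065224281904965 F [-2.6 -3.2 -0.1] [-0.17  0.08 -0.  ] zax [ 0.001 -0.003 -1.   ] q [-0.66  0.12  1.67 -0.    1.34  0.65]
to go cm [-0.19 -0.5  -0.02] turn units -0.07
```

Request:
{"method": "send_rows", "body": {"dr": [[0,0,-0.13],[0,0,-0.13],[0,0,-0.13],[0,0,-0.13],[0,0,-0.13],[0,0,-0.13],[0,0,-0.13],[0,0,-0.13]], "xyz": [[0,0,1],[0,0,4],[0,0,7],[0,0,10],[0,0,11.5],[0,0,12.3],[0,0,12.3],[0,0,12.3]], "jaw": [100,100,100,100,80,60,60,60]}}

```text
time_s: 3.15
eef_pos: [0.4957, -0.2309, 0.1284]
eef_rot: [0.001, 0.99, 0.145, 0.001]
wrist_force: [0.4, 0.5, -0.1]
opening: 0.602
grasp_force: 0.0
```

```bash
python3 - <<'E'
from h import *
st((.4935,-.2326),-73.7,.127)
E
```

```text
t 3.15 pos [ 0.4957 -0.2309  0.1284] head -73.38 open 0.6015779425070324 F [ 0.4  0.5 -0.1] [-0.04  0.03  0.  ] zax [ 0.001 -0.001 -1.   ] q [-0.65  0.26  1.78  0.    1.1   0.63]
to go cm [-0.26  0.1   0.14] turn units 0.05
```

Request:
{"method": "send_rows", "body": {"dr": [[0,0,0],[0,0,0],[0,0,0],[0,0,0],[0,0,0],[0,0,0],[0,0,0],[0,0,0]], "xyz": [[-0.2,0.1,0.1],[-0.2,0.1,0.1],[-0.2,0.1,0.1],[-0.2,0.1,0.1],[-0.2,0.1,0.1],[-0.2,0.1,0.1],[-0.2,0.1,0.1],[-0.2,0.1,0.1]], "jaw": [60,40,25,10,0,0,0,0]}}

```text
time_s: 4.15
eef_pos: [0.4936, -0.2325, 0.1267]
eef_rot: [0.0, 0.99, 0.144, 0.0]
wrist_force: [-1.9, -2.5, 5.5]
opening: 0.181
grasp_force: 58.8
```

```bash
python3 - <<'E'
from h import *
st((.4935,-.2326),-73.7,.127)
E
```

```text
t 4.15 pos [ 0.4936 -0.2325  0.1267] head -73.4 open 0.18131025666546327 F [-1.9 -2.5  5.5] [-0.34  0.35 -0.03] zax [ 0.    -0.001 -1.   ] q [-0.66  0.26  1.78 -0.    1.1   0.62]
to go cm [-0.02  0.01 -0.03] turn units 0.05
```

Request:
{"method": "send_rows", "body": {"dr": [[0,0,-1],[0,0,-2],[0,0,-3],[0,0,-4],[0,0,-5],[0,0,-6],[0,0,-7],[0,0,-8]], "xyz": [[0,0,-0.15],[0,0,-0.29],[0,0,-0.44],[0,0,-0.59],[0,0,-0.73],[0,0,-0.88],[0,0,-1.03],[0,0,-1.17]], "jaw": [0,0,0,0,0,0,0,0]}}

```text
time_s: 5.15
eef_pos: [0.4927, -0.2313, 0.138]
eef_rot: [-0.001, 0.844, 0.536, -0.0]
wrist_force: [-5.4, 1.6, 8.3]
opening: 0.185
grasp_force: 59.2
```

```bash
python3 - <<'E'
from h import *
st((.4935,-.2326),3,.145)
E
```

```text
t 5.15 pos [ 0.4927 -0.2313  0.138 ] head -25.21 open 0.18453979426769632 F [-5.4  1.6  8.3] [ 0.25  0.88 -0.21] zax [-0.002  0.002 -1.   ] q [-0.66  0.24  1.78  0.    1.12 -0.22]
to go cm [-0.08  0.12 -0.7 ] turn units -4.7
```

Request:
{"method": "send_rows", "body": {"dr": [[0,0,-0.7],[0,0,-1.4],[0,0,-2.1],[0,0,-2.7],[0,0,-3.2],[0,0,-3.6],[0,0,-3.9],[0,0,-3.9]], "xyz": [[0,0,-0.1],[0,0,-0.2],[0,0,-0.3],[0,0,-0.4],[0,0,-0.47],[0,0,-0.53],[0,0,-0.57],[0,0,-0.57]], "jaw": [0,0,0,0,0,0,0,0]}}

```text
time_s: 6.15
eef_pos: [0.4921, -0.2312, 0.1437]
eef_rot: [-0.002, 0.719, 0.695, -0.001]
wrist_force: [-7.9, 0.5, 10.6]
opening: 0.187
grasp_force: 59.5
```

```bash
python3 - <<'E'
from h import *
st((.4935,-.2326),3,.145)
E
```

```text
t 6.15 pos [ 0.4921 -0.2312  0.1437] head -1.98 open 0.1870982143604555 F [-7.9  0.5 10.6] [ 0.31  1.34 -0.2 ] zax [-0.003  0.002 -1.   ] q [-0.66  0.24  1.77 -0.    1.14 -0.62]
to go cm [-0.14  0.15 -0.13] turn units -0.83
```

Request:
{"method": "send_rows", "body": {"dr": [[0,0,-0.2],[0,0,-0.4],[0,0,-0.6],[0,0,-0.8],[0,0,-0.9],[0,0,-1.0],[0,0,-1.1],[0,0,-1.1]], "xyz": [[0,0,-0.03],[0,0,-0.06],[0,0,-0.09],[0,0,-0.1],[0,0,-0.1],[0,0,-0.1],[0,0,-0.1],[0,0,-0.1]], "jaw": [0,0,0,0,0,0,0,0]}}

```text
time_s: 7.15
eef_pos: [0.4919, -0.2312, 0.1448]
eef_rot: [-0.002, 0.678, 0.735, -0.0]
wrist_force: [-8.0, 1.9, 11.4]
opening: 0.184
grasp_force: 59.6
```

```bash
python3 - <<'E'
from h import *
st((.4935,-.2326),3,.145)
E
```

```text
t 7.15 pos [ 0.4919 -0.2312  0.1448] head 4.57 open 0.183776935609402 F [-8.   1.9 11.4] [ 0.31  1.54 -0.47] zax [-0.004  0.002 -1.   ] q [-0.66  0.23  1.77 -0.    1.14 -0.74]
to go cm [-0.15  0.15 -0.02] turn units 0.26
```

Request:
{"method": "send_rows", "body": {"dr": [[0,0,-0.2],[0,0,-0.4],[0,0,-0.6],[0,0,-0.8],[0,0,-0.8],[0,0,-0.8],[0,0,-0.8],[0,0,-0.8]], "xyz": [[0,0,-0.02],[0,0,-0.04],[0,0,-0.06],[0,0,-0.06],[0,0,-0.06],[0,0,-0.06],[0,0,-0.06],[0,0,-0.06]], "jaw": [0,0,0,0,0,0,0,0]}}

```text
time_s: 8.15
eef_pos: [0.4917, -0.2307, 0.1448]
eef_rot: [-0.003, 0.647, 0.762, -0.0]
wrist_force: [-8.4, 3.3, 9.1]
opening: 0.182
grasp_force: 62.3
```

```bash
python3 - <<'E'
from h import *
st((.4935,-.2326),3,.145)
snap("wrist","pics/w2.png")
E
```

```text
t 8.15 pos [ 0.4917 -0.2307  0.1448] head 9.34 open 0.1815056463087722 F [-8.4  3.3  9.1] [ 0.41  1.54 -0.64] zax [-0.004  0.003 -1.   ] q [-0.66  0.23  1.77 -0.    1.14 -0.82]
to go cm [-0.22  0.15 -0.02] turn units 1.06
```

View pics/w2.png

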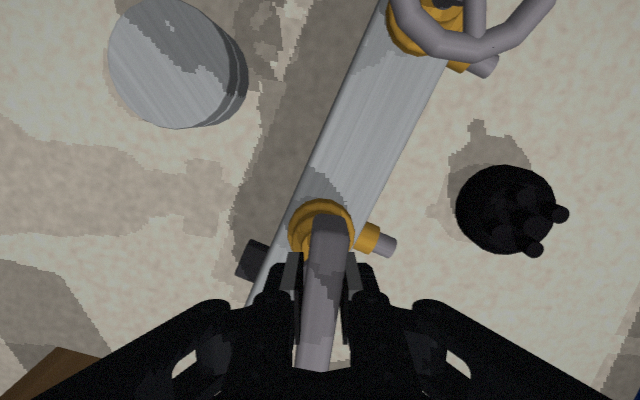

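The bar is skewed about 6° clockwise between the pads, with its axis at image (325,290). So it is against the hard stop and the pads have slipped past it. I'll release and rise.

Request:
{"method": "send_rows", "body": {"dr": [[0,0,0],[0,0,0],[0,0,0],[0,0,0],[0,0,0],[0,0,0],[0,0,0],[0,0,0]], "xyz": [[0,0,0],[0,0,0],[0,0,0],[0,0,0],[0,0,-1],[0,0,-4],[0,0,-7],[0,0,-10]], "jaw": [50,80,80,80,80,80,80,80]}}

```text
time_s: 9.2
eef_pos: [0.4936, -0.2321, 0.2471]
eef_rot: [0.0, 0.647, 0.763, 0.0]
wrist_force: [-0.6, 0.2, -0.2]
opening: 0.799
grasp_force: 0.0
```

```bash
python3 - <<'E'
from h import *
st((.4935,-.2326),3,.145)
c=ctrl.calibration("wrist");print({k:np.round(v,5).tolist() for k,v in c.items()})
snap("wrist","pics/w3.png")
E
```

```text
t 9.2 pos [ 0.4936 -0.2321  0.2471] head 9.4 open 0.7985580982525465 F [-0.6  0.2 -0.2] [ 0.   -0.03  0.  ] zax [ 0.001 -0.001 -1.   ] q [-0.66  0.12  1.69 -0.    1.34 -0.82]
to go cm [-0.04 -0.02 10.21] turn units 1.07
{'camera_matrix': [[342.05141, 0.0, 320.79311], [0.0, 342.05141, 209.43102], [0.0, 0.0, 1.0]], 'world_from_camera': [[0.98662, -0.15663, -0.04532, 0.48172], [0.16305, 0.94827, 0.27239, -0.16252], [0.00031, -0.27614, 0.96112, 0.37145], [0.0, 0.0, 0.0, 1.0]]}
```

View pics/w3.png

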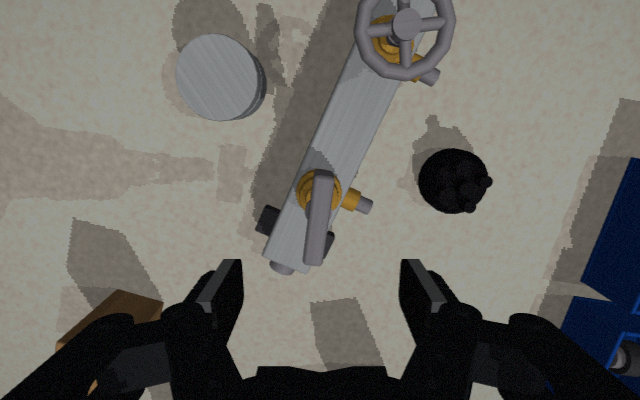

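The hand is clear. The bar's top face has corners near (315,171), (333,172), (323,265) and (304,264).

```bash
python3 - <<'E'
from h import *
c=ctrl.calibration("wrist")
p=np.array([ray("",u,v,.158,c) for u,v in((315,171),(333,172),(323,265),(304,264))]);print(p.round(4),p.mean(0))
for d in(p[0]-p[3],p[1]-p[2]):print(np.linalg.norm(d),np.degrees(np.arctan2(d[1],d[0])))
E
```

```text
[[ 0.4864 -0.2012  0.158 ]
 [ 0.4979 -0.2     0.158 ]
 [ 0.5024 -0.2655  0.158 ]
 [ 0.4892 -0.2669  0.158 ]] [ 0.49398014 -0.2333762   0.158     ]
0.06573756516717232 92.43906180594041
0.06569126112965851 93.88329686253267
```

```bash
python3 -c "
from h import *
print(ctrl.hand_in())"
```

```text
the job is handed in; nothing more can be done
None
```

The bar-handled valve is open: I turned it about 77° anticlockwise until it hit its hard stop. The hand has let go and is clear above it, the other two valves were not touched, and the job was handed in at about 9 s.

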